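# Plug in the service plug, then break the dry box lid free and hold it ajar

### The arm

A 7-joint arm with a two-finger parallel gripper is mounted at the origin on a cart in front of the work surface, level with it; the furniture and walls round the work are solid. World frame = base frame: x ahead of the robot, y to its left, z up, the work surface at z = 0. Lengths are in m, angles in rad, forces in N, time in s.
With the tool pointing down it reaches from about 0.4 to 0.85 m from the base axis. Payload 10.4 kg.
Tool frame: the origin (TCP) lies midway between the tips of the shut fingers; the grasp point (between the pads) lies 19 mm behind it (r.grasp_offset is the distance from the TCP to the grasp point, in m); x points along the fingers, y is the direction in which the jaws open and shut, and the axes are right-handed (so a half turn about x gives the same grasp; the last joint's range is limited). The gripper opens to 87 mm and grips with 3 to 60 N. Pads are 19 mm wide; open, the fingers measure 117 mm over their backs; the gripper's body (75 mm by 190 mm) begins 51 mm behind the grasp point.
Start: joints at [-1.156, 0.332, -0.065, 1.46, 0.022, 1.35, -0.088], TCP at [0.265, 0.566, 0.223] pointing down, gripper open.
Joint ranges: [-2.6, 2.6], [-0.5, 2.12], [-1.47, 1.34], [0.16, 2.42], [-1.27, 4.41], [0.06, 2.06], [-2.6, 2.6]. Speed limits (rad/s): [2.22, 2.22, 2.79, 2.79, 3.14, 3.14, 3.14].

### API

Orientations are given as a unit quaternion [x, y, z, w].
In Python, from bench import r, vision, close_job gives the robot as it stands. The module is installed in compiled form; this text tells all that it offers.
- The arm moves only by the shell command python3 -m pendant 'ROWS' [OPENING] [FORCE]. ROWS is text: rows parted by semicolons, each of 6 numbers parted by spaces: the shift along the tool's x, y, z in units of 0.25 m (1.0 is 0.25 m), then the turn, a rotation vector about the tool's x, y, z in units of 1.5 rad (1.0 is 1.5 rad). A call has 1 to 8 rows; each row is the pose to reach, as a shift and turn from the pose commanded when the call began, along the tool's axes at that moment; what a row does not reach only later rows make up. A row lasts 1/10 s, in which the tool goes at most 50 mm and 8.59 degrees, less where a joint would pass 70% of its speed; a pose out of reach is approached as far as the arm can. A call with a number of a shift or a turn outside -1 to 1 is refused whole. A call with a gripper value outside its range is refused whole. OPENING is the gripper command: -1 is shut, 1 is fully open, values between are in proportion, set as the call begins (- or left out, the last holds). The fingers move at their own pace and stop on an object; FORCE is the grip in N (left out, the last holds). Time passes only in rows, so rows that repeat a pose let the fingers close. It gives the time, the measured TCP pose, the force and the opening at its end, in the units of the state.
- r.read_state(): the state, without advancing time (a new reading comes with each control period).
- vision.camera(name): name is "side" or "top"; returns (picture, depth): 480x640x3 uint8, blue, green, red; 480x640 float32, m along the optical axis (not along the pixel's ray), 0 where there is no reading.
- vision.get_calibration(name): a dict with "camera_matrix" (3x3 intrinsics, pixels), "rvec" (rotation vector, rad) and "tvec" (3), from world to camera coordinates, as OpenCV has them. Camera axes: x right, y down, z forward; pixel columns grow to the right and rows downward; lengths in m; the calibration is good to about 2 mm. A picture is of the moment at which its call begins. get_calibration takes no time and is no camera call.
- close_job(): hands the job in, once; it reports no verdict.
The state is a dict: "time": time; "joint_positions": joint angles; "joint_vel": joint speeds; "joint_torque": joint torques, N m; "ee_pos": TCP position; "eef_rot": TCP orientation; "ft_force": force on the tool from outside, world axes, zero at the start; "torque": the same for the moment, N m; "width": finger opening in m.
Only numpy, scipy, OpenCV 4.12 (cv2) and the standard library are available. Lean on these libraries where they do the work, as an engineer would, in place of code of your own. Each camera call takes 0.05 s, during which the arm holds its last target. There are 200 camera calls.

### The job

Push the orange square service plug fully home into the square hole of the blue socket block on the dry box and let go of it. Then take the lid by its bar handle, pull it straight up until the tight seal breaks free, and finish still holding it just open and level over the box, its frame about 2.5 cm above the rim and clear of it. Do not open the lid before the plug is in, do not let it jump high up, and leave the other things on the bench where they are.

Things in the scene. Friction and masses are not known exactly. Their poses are not given: they have to be found in the camera images.
- plug_head (a point): Centre of the orange square head (36 x 36 x 40 mm high) of the loose service plug, 0.06 to 0.13 kg, 62 mm high over all, standing upright on its square shank; this point is 42 mm above its foot. z points up, x and y are square to its sides. When the plug is home the head's underside (20 mm below this point) rests on the socket block: grip the head's upper half
- plug_foot (a point): Middle of the foot of the same plug's brass shank. The shank is 26 x 26 mm, 22 mm long, with a 3 mm chamfer round its foot, square with the head; the plug fits in any of its four quarter turns
- plug: The whole service plug; origin at the middle of its foot, z up along the plug
- socket_mouth (a point): Middle of the mouth of the square socket hole, in the top face (40 mm above the mat) of the blue 62 x 62 mm block on the right flank (-y side) of the dry box. The hole is 29 x 29 mm and 24.5 mm deep, its sides along this point's x and y axes; its z axis points up
- dry_box: Fixed dry box for chips: open grey tub 150 (x) x 200 (y) mm, rim 62 mm above the mat, on a steel base plate 166 x 320 x 6 mm that also carries the socket block, which is centred 175 mm to the -y side and 45 mm to the front. Origin: middle of the tub's underside, on the mat; x points to the back, y away from the socket, z up
- solder_reel: Bystander: reel of solder with black flanges, diameter 54 mm, 38 mm high; origin at the middle of its underside
- flux_tin: Bystander: round tin with a yellow lid, diameter 50 mm, 22 mm high; origin at the middle of its underside
- tape_roll: Bystander: roll of black tape, diameter 64 mm, 18 mm high, lying flat; origin at the middle of its underside
- battery_pack: Bystander: blue battery pack 34 x 100 x 24 mm with a yellow plug; origin on its underside
- lid: Loose white-framed clear lid 156 (x) x 206 (y) x 10 mm, about 0.3 kg, lying on the tub's rim; a skirt reaches 27 mm down into the tub and is held there by the seal. Origin: middle of the underside of its frame (at rim height when shut), z up, x and y as the box's
- lid_handle (a point): Middle of the dark bar handle over the middle of the lid: flat-sided bar 12 mm thick (lid's x), 100 mm long (lid's y), 16 mm high, its centre 35 mm above the lid's top and 107 mm above the mat when shut, on two posts 42 mm either side. Pinch it from above with the fingers closing across the bar
- rim (a point): Middle of the tub's mouth, at rim height. The seal: sprung rubber rolls in the tub's long walls hold the lid's skirt. The pull needed rises to 15 to 22 N in the first 2 mm, then drops; from about 7 mm the rolls push the lid up a little, above 15 mm it is free (let go lower it perches on the rolls, higher it falls)
- riser_edge (a point): Middle of the front top edge of the fixed black riser (420 mm wide along y, top 136 mm above the worktop) on which the oscilloscope stands, behind the plug and socket: keep the gripper's body clear of it
- under_lamp (a point): Point on the work surface straight below the middle of the fixed black lamp shade, which is about 110 mm across and hangs 508 to 560 mm above the surface on a gooseneck from behind: an arm going from the left to the right must pass the shade on the robot's side, drawn in, or stay below it

How it is judged:
On the way, in this order (a step that is already met when the one before it is completed fails the run):
1. the service plug is fully home in the socket and let go, the lid still shut (horizontal distance between plug_foot and socket_mouth below 0.005 m and z of plug_foot in the frame of socket_mouth below -0.018 m and angle between plug's own z axis and vertical below 0.1 rad and contact force between the fingers and plug below 0.2 N and z of lid_handle in the frame of rim below 0.053 m), for 0.2 s.
2. the lid is broken free of its seal, held by the fingers (z of lid_handle in the frame of rim above 0.06 m and contact force between the fingers and lid above 1 N), for 0.2 s.
At the end, for the whole second after the job is handed in: The fingers hold the lid still, level (0.15 rad), 16 to 40 mm above the rim, within 30 mm of its middle, clear of the box; the plug stands untouched in the socket, upright, within 5 mm of its middle, 18 or more of its 22 mm deep; bystanders are within 30 mm of their starts (z of lid_handle in the frame of rim between 0.061 and 0.085 m and horizontal distance between lid_handle and rim below 0.03 m and angle between lid's own z axis and vertical below 0.15 rad and linear speed of lid below 0.03 m/s and contact force between the fingers and lid above 1 N and contact force between lid and dry_box below 0.3 N and horizontal distance between plug_foot and socket_mouth below 0.005 m and z of plug_foot in the frame of socket_mouth below -0.018 m and angle between plug's own z axis and vertical below 0.1 rad and contact force between the fingers and plug below 0.2 N and distance of each of solder_reel, flux_tin, tape_roll, battery_pack from where it was at the start of the episode below 0.03 m); the arm keeps its last pose, push and grip.
It fails at once if the lid is opened before the plug is home (z of lid_handle in the frame of rim above 0.055 m and (horizontal distance between plug_foot and socket_mouth above 0.005 m or z of plug_foot in the frame of socket_mouth above -0.018 m)).
It fails at once if the lid jumps more than 8 cm up (z of lid_handle in the frame of rim above 0.125 m).
It fails at once if a bystander is pushed away (distance of any of solder_reel, flux_tin, tape_roll, battery_pack from where it was at the start of the episode above 0.03 m).
It also fails if it takes over 56 s, if anything falls off the work surface, if the arm or the gripper's body presses on something with over 40 N, if the wrist force passes 120 N, or if a joint passes its speed limit or range.

## Working session

There is one attempt and no reset: what is moved stays moved. The work goes in short steps, Python scripts to look and compute and a shell command to move; the robot and the scene stay as the last step left them, time stands still between calls to the robot, and variables do not carry over. Pictures are saved under pics/ and viewed, about 8 in all and at most 12, crops included, and the job is handed in when it is done.

```bash
mkdir -p pics; cat > h.py <<'E'
from bench import r, vision, close_job
import cv2, numpy as np
from scipy.spatial.transform import Rotation as R
def cal(n):
    c=vision.get_calibration(n); return np.array(c["camera_matrix"]),cv2.Rodrigues(np.array(c["rvec"],float))[0],np.array(c["tvec"],float).ravel()
def onz(n,px,z):
    K,Rm,t=cal(n); d=Rm.T@np.linalg.solve(K,[px[0],px[1],1.]); c=-Rm.T@t
    return c+d*(z-c[2])/d[2]
def cloud(n,dep):
    K,Rm,t=cal(n); v,u=np.mgrid[0:480,0:640]
    p=np.stack([(u-K[0,2])/K[0,0]*dep,(v-K[1,2])/K[1,1]*dep,dep],-1)
    return (p-t)@Rm
def proj(n,P):
    K,Rm,t=cal(n); q=K@(Rm@np.array(P)+t); return q[:2]/q[2]
def rel(goal,yaw=None):
    "shift in tool axes/units from the measured pose"
    s=r.read_state(); Rt=R.from_quat(s["eef_rot"])
    return (Rt.inv().apply(np.array(goal)-s["ee_pos"])/0.25).round(4)
E
python3 - <<'E'
from h import *
s=r.read_state(); print(s, R.from_quat(s["eef_rot"]).as_matrix().round(3))
for n in("top","side"):
    b,d=vision.camera(n); cv2.imwrite(f"pics/{n}0.png",b); np.save(f"{n}0.npy",d)
    K,Rm,t=cal(n); print(n,K.round(1).tolist(),(-Rm.T@t).round(3),Rm.round(2).tolist())
E
```

```text
{'time': 0.0, 'joint_positions': array([-1.15559621,  0.3328412 , -0.06471136,  1.46095545,  0.0216142 ,
        1.34988876, -0.08846881]), 'joint_vel': array([-6.10520738e-04, -4.06720522e-04,  9.14773561e-04, -4.58586317e-04,
       -2.54271744e-04, -4.39594017e-05, -2.04975039e-04]), 'joint_torque': array([ 1.46406146e-03, -6.23256969e+01,  2.57414603e-02, -3.89905500e+01,
       -6.12311717e-02,  3.98143684e-02,  1.48327681e-04]), 'ee_pos': array([0.26480608, 0.56569937, 0.22176638]), 'eef_rot': array([ 0.15304248,  0.69031883, -0.1540167 ,  0.69015706]), 'ft_force': array([-0.03762499, -0.61956415, -0.334387  ]), 'torque': array([ 0.03021104,  0.00378521, -0.02655692]), 'width': 0.08676194659605162} [[-0.001  0.424  0.906]
 [-0.001  0.906 -0.424]
 [-1.    -0.001  0.   ]]
top [[440.2, 0.0, 322.5], [0.0, 440.2, 243.3], [0.0, 0.0, 1.0]] [0.333 0.022 1.083] [[-0.02, -1.0, -0.0], [-0.97, 0.02, -0.23], [0.23, -0.0, -0.97]]
side [[466.5, 0.0, 329.5], [0.0, 466.5, 245.5], [0.0, 0.0, 1.0]] [ 0.047 -0.706  0.588] [[0.79, -0.61, -0.0], [-0.31, -0.39, -0.87], [0.53, 0.69, -0.49]]
```

View pics/top0.png

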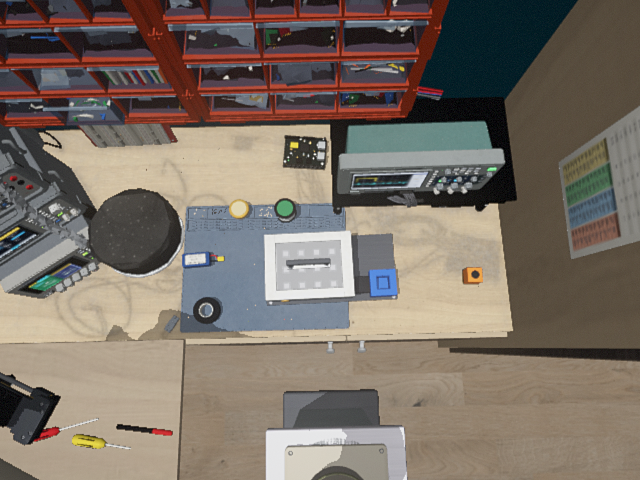

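View pics/side0.png

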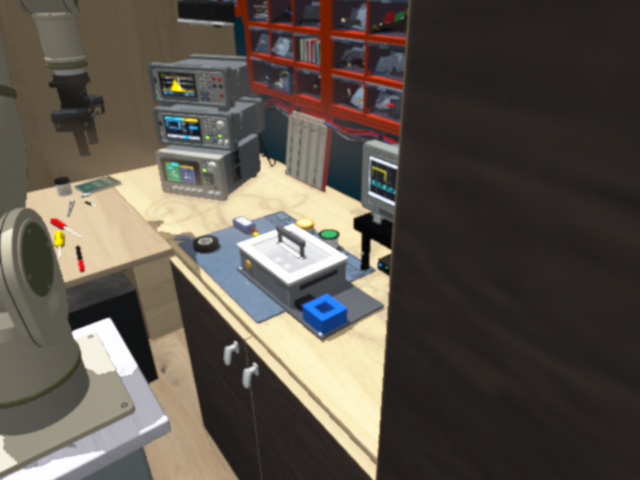

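Top view shows the lid's bar at (309,264), the blue socket at (382,282), the orange plug at (473,275) and the lamp shade at (135,230). The side view shows the socket at (325,315) and the handle at (291,242), but a cabinet hides the plug.

```bash
python3 - <<'E'
from h import *
b=cv2.imread("pics/top0.png"); d=np.load("top0.npy"); hsv=cv2.cvtColor(b,cv2.COLOR_BGR2HSV); C=cloud("top",d)
def seg(lo,hi,roi,name,zt):
    x0,y0,x1,y1=roi; m=np.zeros((480,640),np.uint8); m[y0:y1,x0:x1]=cv2.inRange(hsv,lo,hi)[y0:y1,x0:x1]
    P=C[m>0]; P=P[np.isfinite(P).all(1)]
    print(name,len(P),"z pct",np.percentile(P[:,2],[5,50,90,98]).round(3))
    Q=P[P[:,2]>zt-.006]
    rc=cv2.minAreaRect((Q[:,:2]*1000).astype(np.float32)); print("  top pts",len(Q),"mean",Q.mean(0).round(4),"rect",np.round(rc[0],1),np.round(rc[1],1),round(rc[2],1))
seg((5,120,80),(22,255,255),(455,260,490,290),"plug",.062)
seg((100,120,60),(125,255,255),(365,264,402,300),"socket",.040)
seg((0,0,200),(180,40,255),(260,228,358,303),"lid frame",.072)
seg((0,0,0),(180,255,95),(285,257,332,272),"handle",.115)
for n in [(473,275),(382,282),(309,263),(440,205),(135,230)]: print(n,C[n[1],n[0]].round(3))
big=np.hstack([cv2.resize(b[255:300,x:x+45],(390,390),interpolation=cv2.INTER_CUBIC) for x in (360,451)])
cv2.imwrite("pics/crop.png",big)
# riser edge: points at z~.136
m=(abs(C[...,2]-.136)<.006)&(C[...,1]<-.05)&(C[...,0]>.35); Q=C[m]; print("riser x min",np.percentile(Q[:,0],[1,5]),"y",Q[:,1].min(),Q[:,1].max(),len(Q))
E
```

```text
plug 274 z pct [0.028 0.056 0.059 0.062]
  top pts 139 mean [ 0.4858 -0.3295  0.0802] rect [ 425.3 -163.5] [ 42.2 412.8] 20.4
socket 703 z pct [0.014 0.039 0.041 0.043]
  top pts 534 mean [ 0.4785 -0.1221  0.0432] rect [434.6 -55.8] [ 81.7 242.4] 33.6
lid frame 3042 z pct [0.067 0.071 0.074 0.076]
  top pts 2998 mean [0.516  0.0531 0.0769] rect [465.5  51.7] [265.5 204.6] 1.4
handle 25 z pct [0.089 0.111 0.113 0.114]
  top pts 16 mean [0.5146 0.0461 0.1115] rect [514.6  52.4] [ 1.4 89.8] 1.7
(473, 275) [ 0.488 -0.332  0.061]
(382, 282) [ 0.482 -0.124  0.018]
(309, 263) [0.516 0.05  0.114]
(440, 205) [ 0.673 -0.28   0.024]
(135, 230) [0.48  0.253 0.555]
riser x min [0.40070337 0.60003092] y -0.44447853358484535 -0.05012154767460059 6351
```

View pics/crop.png

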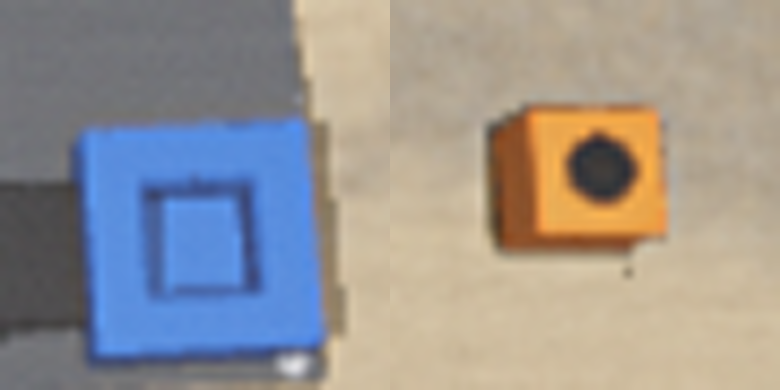

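```bash
python3 - <<'E'
from h import *
b=cv2.imread("pics/top0.png"); hsv=cv2.cvtColor(b,cv2.COLOR_BGR2HSV)
def q(name,pts,x0,z,off=0):
    W=np.array([onz("top",((u-off+.5)/8.667-.5+x0,(v+.5)/8.667-.5+255),z)[:2] for u,v in pts])
    e=[np.degrees(np.arctan2(*(W[(i+1)%4]-W[i])[::-1])) for i in range(4)]
    print(name,W.mean(0).round(4),"side len",[round(1e3*np.linalg.norm(W[(i+1)%4]-W[i]),1) for i in range(4)],"yaw mod 90",[round((a+45)%90-45,1) for a in e])
q("hole",[(140,182),(255,178),(265,292),(150,300)],360,.04)
q("block",[(80,130),(307,118),(323,348),(90,360)],360,.04)
q("plug",[(528,105),(662,105),(665,238),(538,235)],451,.062,390)
m=np.zeros((480,640),np.uint8); m[228:303,260:358]=cv2.inRange(hsv,(0,0,215),(180,30,255))[228:303,260:358]
c=max(cv2.findContours(m,0,2)[0],key=cv2.contourArea); W=np.array([onz("top",p[0],.072)[:2]*1000 for p in c],np.float32); print("lid",cv2.minAreaRect(W))
m=np.zeros((480,640),np.uint8); m[255:274,283:334]=cv2.inRange(hsv,(0,0,0),(180,255,95))[255:274,283:334]
c=max(cv2.findContours(m,0,2)[0],key=cv2.contourArea); W=np.array([onz("top",p[0],.115)[:2]*1000 for p in c],np.float32); print("bar",cv2.minAreaRect(W))
s=r.read_state();Rt=R.from_quat(s["eef_rot"])
for g in [(.2,.42,.222),(.42,0,.222),(.486,-.33,.15)]: print(g,(Rt.inv().apply(np.array(g)-s["ee_pos"])/.25).round(3))
E
```

```text
hole [ 0.4792 -0.1232] side len [np.float64(31.8), np.float64(31.6), np.float64(31.7), np.float64(32.7)] yaw mod 90 [np.float64(0.6), np.float64(1.6), np.float64(2.6), np.float64(1.8)]
block [ 0.4791 -0.1225] side len [np.float64(63.0), np.float64(63.7), np.float64(63.8), np.float64(63.6)] yaw mod 90 [np.float64(1.7), np.float64(0.4), np.float64(1.5), np.float64(-0.3)]
plug [ 0.4891 -0.3357] side len [np.float64(36.3), np.float64(36.4), np.float64(34.1), np.float64(35.5)] yaw mod 90 [np.float64(-1.4), np.float64(-4.8), np.float64(-2.8), np.float64(-1.3)]
lid ((519.57470703125, 52.88043975830078), (153.68820190429688, 203.93405151367188), 1.4136052131652832)
bar ((510.7532958984375, 91.43511199951172), (11.16624927520752, 2.265861749649048), 88.59414672851562)
(0.2, 0.42, 0.222) [ 0.    -0.638  0.012]
(0.42, 0, 0.222) [ 0.002 -1.787  1.522]
(0.486, -0.33, 0.15) [ 0.291 -2.87   2.32 ]
```

```bash
python3 -m pendant '0 -0.5 -0.02 0 0 0; 0 -0.65 0 0 0 0; 0 -0.65 0.0 0.1 0 0; 0 -0.65 0 0.2 0 0' 1 20
```

```text
time: 0.5
ee_pos: [0.1946, 0.415, 0.222]
eef_rot: [0.256, 0.659, -0.258, 0.659]
ft_force: [-0.5, -0.0, 0.0]
width: 0.0869
```

```bash
python3 -m pendant '0 -0.06 0.18 0.1 0 0; 0 -0.12 0.36 0.2 0 0; 0 -0.18 0.54 0.3 0 0; 0 -0.25 0.72 0.4 0 0; 0 -0.31 0.89 0.5 0 0; 0 -0.31 0.89 0.6 0 0' && python3 - <<'E'
from h import *
print(rel((.42,0,.222)),rel((.489,-.3355,.16)))
E
```

```text
time: 1.1
ee_pos: [0.3107, 0.2073, 0.2225]
eef_rot: [0.52, 0.48, -0.52, 0.479]
ft_force: [-1.0, 1.7, 0.5]
width: 0.0866
[0.002  0.5025 0.7914] [0.2498 0.8854 2.1069]
```

```bash
python3 -m pendant '0 0.1 0.16 0 0 0; 0 0.2 0.32 0.1 0 0; 0 0.3 0.48 0.2 0 0; 0 0.4 0.64 0.3 0 0; 0 0.5 0.79 0.4 0 0; 0 0.5 0.95 0.5 0 0' && python3 - <<'E'
from h import *
print(rel((.47,-.20,.20)),rel((.489,-.3355,.16)))
s=r.read_state(); m=R.from_quat(s["eef_rot"]).as_matrix(); print(m.round(3), np.degrees(np.arctan2(m[1,1],m[0,1])))
E
```

```text
time: 1.7
ee_pos: [0.4188, -0.0354, 0.2224]
eef_rot: [0.658, 0.258, -0.658, 0.258]
ft_force: [0.7, 0.3, -1.0]
width: 0.0871
[0.0904 0.6221 0.2969] [0.2509 1.0712 0.6094]
[[ 0.     0.679 -0.734]
 [-0.001 -0.734 -0.679]
 [-1.     0.001  0.   ]] -47.19621418295048
```

```bash
python3 -m pendant '0.0 0.14 0.08 0.09 0 0; 0 0.3 0.17 0.18 0 0; 0 0.46 0.26 0.27 0 0; 0 0.62 0.35 0.36 0 0; 0.05 0.78 0.44 0.45 0 0; 0.1 0.9 0.53 0.527 0 0; 0.15 1.0 0.61 0.527 0 0; 0.22 1.0 0.61 0.527 0 0' && python3 - <<'E'
from h import *
b,d=vision.camera("top"); cv2.imwrite("pics/t2.png",cv2.resize(b[180:330,340:540],(800,600)))
g=np.array((.489,-.3355,.033)); print(rel(g))
s=r.read_state(); m=R.from_quat(s["eef_rot"]).as_matrix(); print(np.degrees(np.arctan2(m[1,1],m[0,1])), s["joint_positions"].round(2))
E
```

```text
time: 2.5
ee_pos: [0.476, -0.3249, 0.167]
eef_rot: [-0.707, 0.016, 0.707, 0.014]
ft_force: [0.1, 1.1, -0.7]
width: 0.0869
[ 0.5228  0.0527 -0.0598]
-92.31434579080228 [-0.15  0.33  0.81  1.71 -0.25  1.21 -0.89]
```

View pics/t2.png

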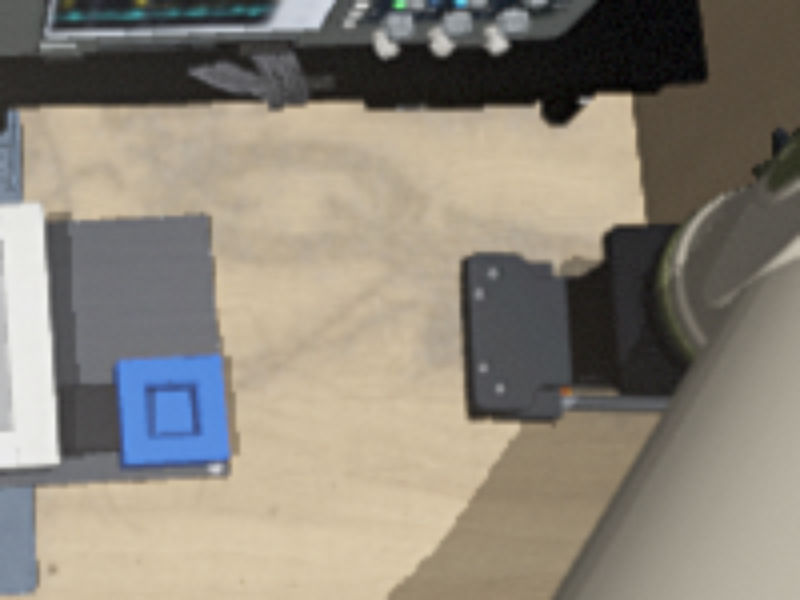

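The picture shows the open gripper over the plug at about (560,330), hiding it; nothing is disturbed. Descending.

```bash
python3 -m pendant '0.05 0.053 -0.06 0 0 0; 0.15 0.053 -0.06 0 0 0; 0.27 0.053 -0.06 0 0 0; 0.38 0.053 -0.06 0 0 0; 0.48 0.053 -0.06 0 0 0; 0.525 0.053 -0.06 0 0 0; 0.525 0.053 -0.06 0 0 0' && python3 -m pendant '0 0 0 0 0 0; 0 0 0 0 0 0; 0 0 0 0 0 0; 0 0 0 0 0 0; 0 0 0 0 0 0; 0 0 0 0 0 0; 0 0 0 0 0 0; 0 0 0 0 0 0' -1 20
```

```text
time: 3.25
ee_pos: [0.4913, -0.3328, 0.0352]
eef_rot: [-0.706, 0.012, 0.708, 0.013]
ft_force: [-0.6, -0.5, 0.5]
width: 0.0868
time: 4.05
ee_pos: [0.4918, -0.3339, 0.0363]
eef_rot: [0.707, -0.013, -0.707, -0.013]
ft_force: [0.3, -0.3, 1.5]
width: 0.0368
```

```bash
python3 -m pendant '-0.1 0 0 0 0 0; -0.2 0 0 0 0 0; -0.28 0 0 0 0 0; -0.28 0 0 0 0 0' && python3 - <<'E'
from h import *
print(rel((.479,-.1232,.105)))
s=r.read_state(); m=R.from_quat(s["eef_rot"]).as_matrix(); print(m.round(3),np.degrees(np.arctan2(m[1,1],m[0,1])), s["width"])
E
```

```text
time: 4.45
ee_pos: [0.493, -0.3348, 0.1087]
eef_rot: [0.708, -0.014, -0.706, -0.013]
ft_force: [0.1, -0.3, -1.6]
width: 0.0371
[ 0.0133 -0.8439  0.0872]
[[ 0.004 -0.037 -0.999]
 [-0.001 -0.999  0.037]
 [-1.     0.001 -0.004]] -92.11513834912382 0.03707955159260849
```

```bash
python3 -m pendant '0 -0.1 0.02 -0.04 0 0; 0 -0.22 0.03 -0.04 0 0; 0 -0.36 0.04 -0.04 0 0; 0 -0.52 0.06 -0.04 0 0; 0 -0.67 0.07 -0.04 0 0; 0 -0.78 0.08 -0.04 0 0; 0 -0.84 0.08 -0.04 0 0; 0 -0.844 0.08 -0.04 0 0' && python3 -m pendant '0 0 0 0 0 0; 0 0 0 0 0 0; 0 0 0 0 0 0'&& python3 - <<'E'
from h import *
P=[]
for i in range(5):
    b,d=vision.camera("side"); s=r.read_state(); P.append(s["ee_pos"])
print(np.round(P,4)); m=R.from_quat(s["eef_rot"]).as_matrix(); print(np.degrees(np.arctan2(m[1,1],m[0,1])))
cv2.imwrite("pics/s3full.png",b); cv2.imwrite("pics/s3.png",cv2.resize(b[215:335,260:420],(800,600),interpolation=cv2.INTER_CUBIC))
b,d=vision.camera("top"); cv2.imwrite("pics/t3full.png",b)
E
```

```text
time: 5.25
ee_pos: [0.4793, -0.1197, 0.1054]
eef_rot: [-0.707, -0.01, 0.707, -0.009]
ft_force: [-0.3, 0.1, -1.8]
width: 0.0371
time: 5.55
ee_pos: [0.4793, -0.1236, 0.1061]
eef_rot: [-0.707, -0.007, 0.707, -0.008]
ft_force: [-0.5, 0.3, -1.9]
width: 0.0373
[[ 0.4794 -0.1234  0.1062]
 [ 0.4794 -0.1231  0.1062]
 [ 0.4795 -0.123   0.1062]
 [ 0.4795 -0.1228  0.1062]
 [ 0.4795 -0.1227  0.1063]]
-88.70152853536992
```

View pics/s3.png

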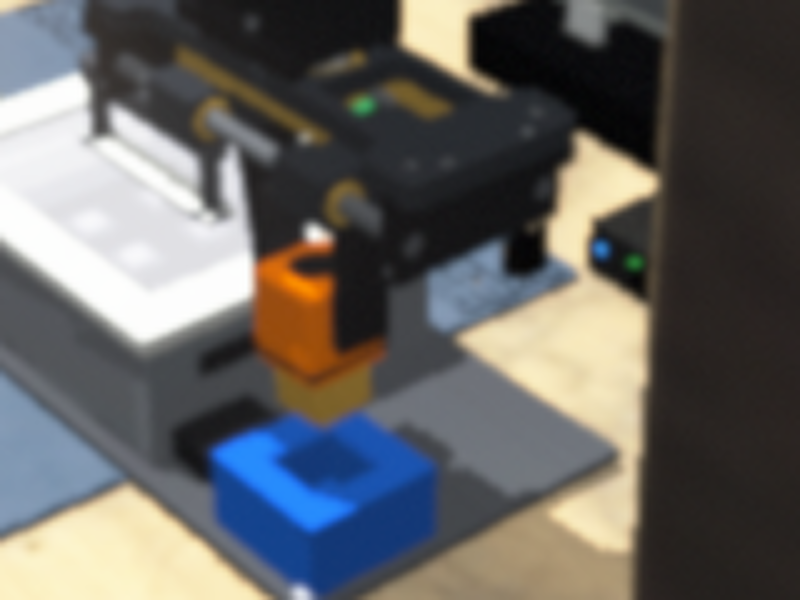

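The side crop shows the plug held upright (head's lower corners at (257,343), (317,382), (383,353)) above the blue block (top corners (213,455), (315,530), (437,465)).

```bash
python3 - <<'E'
from h import *
f=lambda p,z:onz("side",((p[0]+.5)/5-.5+260,(p[1]+.5)/5-.5+215),z)[:2]
def show(n,pts,z):
    W=np.array([f(p,z) for p in pts]); print(n,(W*1000).round(1).tolist(),"mid L/R",(W[[0,-1]].mean(0)*1000).round(1))
show("head under",[(257,343),(317,382),(383,353)],.092)
show("head top",[(257,272)],.132)
show("block",[(213,455),(315,530),(437,465)],.04)
show("hole",[(278,460),(325,488),(378,460)],.04)
print(rel((.479,-.1232,.0)))
# top view blue block now visible?
b=cv2.imread("pics/t3full.png");m=cv2.inRange(cv2.cvtColor(b,cv2.COLOR_BGR2HSV),(100,120,60),(125,255,255));print(cv2.countNonZero(m[260:305,360:405]))
E
```

```text
head under [[463.0, -107.0], [465.5, -141.2], [496.2, -141.5]] mid L/R [ 479.6 -124.2]
head top [[456.1, -118.2]] mid L/R [ 456.1 -118.2]
block [[448.3, -96.1], [451.9, -157.0], [512.5, -154.5]] mid L/R [ 480.4 -125.3]
hole [[466.2, -114.2], [470.0, -139.3], [496.6, -138.0]] mid L/R [ 481.4 -126.1]
[0.425  0.0028 0.0023]
44
```

```bash
python3 -m pendant '0.04 0.004 -0.003 0 0 0; 0.08 0.004 -0.003 0 0 0; 0.11 0.004 -0.003 0 0 0; 0.13 0.004 -0.003 0 0 0; 0.15 0.004 -0.003 0 0 0; 0.15 0.004 -0.003 0 0 0'; python3 -m pendant '0.02 0 0 0 0 0; 0.04 0 0 0 0 0; 0.055 0 0 0 0 0; 0.055 0 0 0 0 0'
```

```text
time: 6.45
ee_pos: [0.4797, -0.123, 0.0677]
eef_rot: [-0.707, -0.008, 0.708, -0.008]
ft_force: [0.5, 1.6, -2.7]
width: 0.0363
time: 6.85
ee_pos: [0.4808, -0.1239, 0.0553]
eef_rot: [0.707, 0.008, -0.707, 0.008]
ft_force: [-0.9, -0.1, 5.2]
width: 0.0358
```

```bash
python3 -m pendant '0.01 0 0 0 0 0; 0.018 0 0 0 0 0; 0.018 0 0 0 0 0; 0.018 0 0 0 0 0'
```

```text
time: 7.25
ee_pos: [0.4823, -0.1239, 0.0524]
eef_rot: [0.708, 0.008, -0.706, 0.008]
ft_force: [-3.3, 1.5, 20.6]
width: 0.0358
```

```bash
python3 -m pendant '-0.014 0 0 0 0 0; -0.014 0 0 0 0 0' && python3 -m pendant '0 0 0 0 0 0; 0 0 0 0 0 0; 0 0 0 0 0 0; 0 0 0 0 0 0; 0 0 0 0 0 0; 0 0 0 0 0 0; 0 0 0 0 0 0; 0 0 0 0 0 0' 1 20 && python3 -m pendant '-0.1 0 0 0 0 0; -0.25 0 0 0 0 0; -0.4 0 0 0 0 0; -0.55 0 0 0 0 0; -0.65 0 0 0 0 0; -0.65 0 0 0 0 0' && python3 - <<'E'
from h import *
b,d=vision.camera("side"); cv2.imwrite("pics/s4.png",cv2.resize(b[215:335,260:420],(800,600),interpolation=cv2.INTER_CUBIC))
m=R.from_quat(r.read_state()["eef_rot"]).as_matrix(); print(np.degrees(np.arctan2(m[1,1],m[0,1])), rel((.519,.053,.19)),r.read_state()["joint_positions"].round(2))
E
```

```text
time: 7.45
ee_pos: [0.4814, -0.1237, 0.0546]
eef_rot: [0.708, 0.008, -0.706, 0.008]
ft_force: [4.0, 0.4, 1.0]
width: 0.0361
time: 8.25
ee_pos: [0.4804, -0.1232, 0.054]
eef_rot: [0.707, 0.008, -0.707, 0.008]
ft_force: [-0.7, -0.7, 0.3]
width: 0.0852
time: 8.85
ee_pos: [0.4821, -0.1236, 0.2199]
eef_rot: [0.709, 0.008, -0.705, 0.008]
ft_force: [0.4, -0.5, -0.4]
width: 0.0868
-88.65804029992306 [ 0.1125 -0.7016 -0.1674] [-0.56  0.03  0.75  1.83 -0.02  1.28 -1.36]
```

View pics/s4.png

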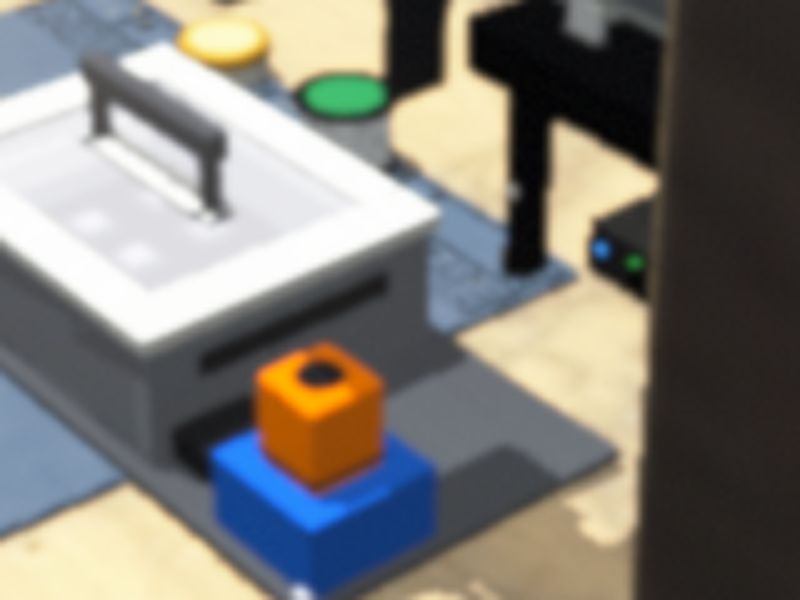

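The side crop shows the orange head sitting flat on the blue block at (320,420) with no brass showing, and the lid shut. Now I go to the handle, turning before moving forward.

```bash
python3 -m pendant '0 -0.1 0.02 -0.06 0 0; 0 -0.2 0.04 -0.16 0 0; 0 -0.35 0.04 -0.26 0 0; 0 -0.5 0.04 -0.36 0 0; 0 -0.63 0.04 -0.46 0 0; 0 -0.7 0.04 -0.56 0 0; 0 -0.7 0.04 -0.66 0 0; 0 -0.7 0.04 -0.76 0 0' && python3 -m pendant '0 0 0 -0.1 0 0; 0 0 0 -0.2 0 0; 0 0 0 -0.287 0 0; 0 0 0 -0.287 0 0; 0 0 0 -0.287 0 0' && python3 - <<'E'
from h import *
b,d=vision.camera("side"); cv2.imwrite("pics/s5.png",cv2.resize(b[150:300,220:420],(800,600),interpolation=cv2.INTER_CUBIC))
m=R.from_quat(r.read_state()["eef_rot"]).as_matrix(); print(m.round(3),np.degrees(np.arctan2(m[1,1],m[0,1])), rel((.518,.053,.088)),r.read_state()["joint_positions"].round(2))
# bar centre from initial side view: silhouettes
b=cv2.imread("pics/side0.png"); C=cloud("side",np.load("side0.npy")); Q=C[225:262,272:312].reshape(-1,3); Q=Q[(Q[:,2]>.1)&(Q[:,2]<.125)]
print(len(Q),Q.mean(0).round(4),np.percentile(Q,[3,97],axis=0).round(4))
E
```

```text
time: 9.7
ee_pos: [0.4655, 0.052, 0.2151]
eef_rot: [-0.589, -0.391, 0.59, -0.391]
ft_force: [0.6, -0.5, -0.1]
width: 0.087
time: 10.2
ee_pos: [0.4659, 0.0514, 0.2157]
eef_rot: [0.495, 0.505, -0.496, 0.505]
ft_force: [-0.4, 0.6, -0.3]
width: 0.0869
[[-0.001  1.     0.019]
 [-0.     0.019 -1.   ]
 [-1.    -0.001  0.   ]] 1.103552775348255 [ 0.5115  0.2087 -0.0026] [-0.79 -0.04  0.57  1.89  0.02  1.29 -0.2 ]
267 [0.5179 0.0438 0.1102] [[0.5135 0.0014 0.101 ]
 [0.5261 0.0951 0.1159]]
```

```bash
python3 -m pendant '0 0.1 0 0 0 0; 0 0.2 0 0 0 0; 0.1 0.212 0 0 0 0; 0.24 0.212 0 0 0 0; 0.36 0.212 0 0 0 0; 0.46 0.212 0 0 0 0; 0.51 0.212 0 0 0 0; 0.51 0.212 0 0 0 0' && python3 -m pendant '0 0 0 0 0 0; 0 0 0 0 0 0; 0 0 0 0 0 0; 0 0 0 0 0 0; 0 0 0 0 0 0; 0 0 0 0 0 0; 0 0 0 0 0 0; 0 0 0 0 0 0' -1 50
```

```text
time: 11.05
ee_pos: [0.5183, 0.0524, 0.0877]
eef_rot: [0.494, 0.506, -0.496, 0.505]
ft_force: [-0.2, 0.7, 0.3]
width: 0.0868
time: 11.85
ee_pos: [0.5192, 0.0527, 0.089]
eef_rot: [0.494, 0.506, -0.494, 0.506]
ft_force: [-0.7, 0.1, -0.2]
width: 0.0311
```

```bash
python3 -m pendant '0 0 0 0 0 0; 0 0 0 0 0 0; 0 0 0 0 0 0; 0 0 0 0 0 0; 0 0 0 0 0 0'
```

```text
time: 12.35
ee_pos: [0.5194, 0.0527, 0.089]
eef_rot: [0.494, 0.506, -0.494, 0.506]
ft_force: [1.6, -0.6, -0.1]
width: 0.0111
```

```bash
python3 -m pendant '-0.006 0 0 0 0 0; -0.012 0 0 0 0 0; -0.018 0 0 0 0 0; -0.024 0 0 0 0 0; -0.03 0 0 0 0 0; -0.036 0 0 0 0 0; -0.042 0 0 0 0 0; -0.048 0 0 0 0 0'; python3 -m pendant '-0.006 0 0 0 0 0; -0.012 0 0 0 0 0; -0.018 0 0 0 0 0; -0.024 0 0 0 0 0; -0.03 0 0 0 0 0; -0.036 0 0 0 0 0; -0.044 0 0 0 0 0; -0.052 0 0 0 0 0'; python3 -m pendant '0 0 0 0 0 0; 0 0 0 0 0 0; 0 0 0 0 0 0; 0 0 0 0 0 0; 0 0 0 0 0 0'
```

```text
time: 13.15
ee_pos: [0.5203, 0.0528, 0.1025]
eef_rot: [0.495, 0.505, -0.493, 0.506]
ft_force: [-1.2, -0.9, 6.8]
width: 0.0114
time: 13.95
ee_pos: [0.5192, 0.0527, 0.1142]
eef_rot: [0.494, 0.506, -0.494, 0.506]
ft_force: [-0.1, 0.2, -3.0]
width: 0.0115
time: 14.45
ee_pos: [0.5192, 0.0527, 0.114]
eef_rot: [0.494, 0.506, -0.494, 0.506]
ft_force: [-0.3, 0.3, -3.0]
width: 0.0111
```

```bash
python3 - <<'E'
from h import *
b,d=vision.camera("side"); cv2.imwrite("pics/s6.png",cv2.resize(b[190:340,220:420],(800,600),interpolation=cv2.INTER_CUBIC))
C=cloud("side",d); h=cv2.cvtColor(b,cv2.COLOR_BGR2HSV); m=cv2.inRange(h,(0,0,200),(180,40,255))>0
Q=C[m]; Q=Q[(abs(Q[:,0]-.52)<.085)&(abs(Q[:,1]-.053)<.11)&(Q[:,2]>.06)&(Q[:,2]<.13)]
A=np.c_[Q[:,:2]-[.5195,.053],np.ones(len(Q))]; k=np.linalg.lstsq(A,Q[:,2],rcond=None)[0]; print("lid top plane tilt,z",k.round(4),len(Q),np.percentile(Q[:,2],[5,50,95]).round(3))
b,d=vision.camera("top"); cv2.imwrite("pics/t6.png",b)
E
```

```text
lid top plane tilt,z [-0.0039  0.0064  0.095 ] 2189 [0.092 0.095 0.098]
```

View pics/s6.png

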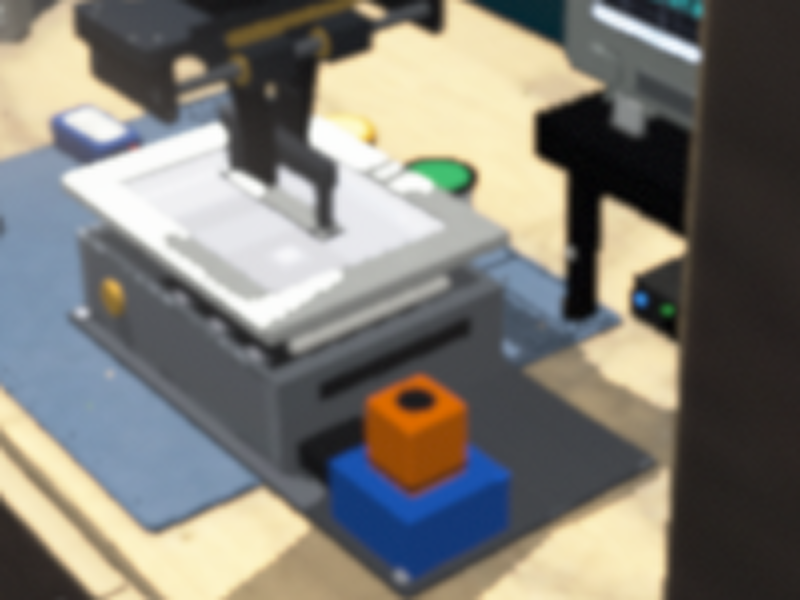

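The side crop shows the lid level and held about 24 mm above the rim, with the plug still home at (415,430). I'll raise it 4 mm so the skirt is fully clear, then settle and hand in.

```bash
python3 -m pendant '-0.006 0 0 0 0 0; -0.012 0 0 0 0 0; -0.016 0 0 0 0 0; -0.016 0 0 0 0 0; -0.016 0 0 0 0 0; -0.016 0 0 0 0 0; -0.016 0 0 0 0 0; -0.016 0 0 0 0 0' && python3 - <<'E'
from h import *
b,d=vision.camera("side"); C=cloud("side",d); Q=C[cv2.inRange(cv2.cvtColor(b,cv2.COLOR_BGR2HSV),(0,0,200),(180,40,255))>0]
Q=Q[(abs(Q[:,0]-.52)<.085)&(abs(Q[:,1]-.053)<.11)&(Q[:,2]>.06)&(Q[:,2]<.13)]; print(np.median(Q[:,2]))
a=cv2.imread("pics/top0.png").astype(int); t=cv2.imread("pics/t6.png").astype(int)
for n,(u,v) in dict(tin=(239,209),reel=(286,209),tape=(207,310),batt=(198,260)).items(): print(n,abs(a-t)[v-14:v+14,u-14:u+14].mean().round(1))
s=r.read_state(); print(s["ee_pos"],s["ft_force"],s["width"],s["time"]); print(close_job())
E
```

```text
time: 15.35
ee_pos: [0.5193, 0.0527, 0.118]
eef_rot: [0.494, 0.506, -0.494, 0.506]
ft_force: [-0.0, -0.4, -3.8]
width: 0.0114
0.0987431460692067
tin 1.1
reel 69.8
tape 4.6
batt 1.2
[0.51925671 0.05266755 0.11801695] [ 0.07084719  0.57913989 -1.95104599] 0.011661089597526961 15.4
the job is handed in; nothing more can be done
None
```

The plug is fully home in the socket and let go, and the job was handed in at 15.4 s with the gripper still holding the lid open over the box. The hand-in gave no verdict.

**Last checks**
- **Plug:** it bottomed out under a push of about 20 N. The last picture, taken just before a final 4 mm raise of the lid, shows the head flat on the block with no brass showing.
- **Lid height:** the seal broke on a slow straight pull. The lid's top was last measured at 99 mm, so its frame is about 27 mm above the rim by camera; arm travel says 29 mm.
- **Lid hold:** it was level to under 0.01 rad before the final raise. The bar is gripped at 11–12 mm opening with a 50 N grip command. The wrist reads about the lid's own weight (2–4 N, noisy), so nothing suggests the lid touches the box.
- **Bystanders:** comparing the first and last top views, the tin, battery pack and tape roll show no real change.

**One check disagreed:** the same comparison flagged the solder reel, most likely because the gripper hid it from above. In the side view its green top is at the same pixel, about (330,234), before and after the lift, so it did not move.

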